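# Clock a lamp holder and pin it

### The job

Screw the lamp holder clockwise (seen from above) down its thread until its white plate sits about square on the wooden block, with the plate's hole at the white centre mark on the block's edge. Then take the red pin from the blue stand, put it through the plate's hole and feel for the hidden hole in the block below: it was drilled by hand, up to 6 mm to either side of the mark, so turn the holder the last degrees with the pin if need be, until the pin drops, and leave it fully home. Never force the pin, do not screw the holder well past the mark, and leave the other things alone.

Things in the scene. Friction and masses are not known exactly. Their poses are not given: they have to be found in the camera images.
- lamp: dark reclaimed-wood lamp block, fixed to the bench, 140 x 160 x 70 mm (its x, y, z), with a small steel cleat outside each y end. Origin: centre of its underside, on the bench; z up. The thread's axis is vertical through the origin. +x is the lamp's front side.
- mark (a point): where the pin hole was meant to be: on the block's top (70 mm over the bench), 40 mm from the thread axis along the lamp's +x, in line with the white line at the top's front edge. The true hole, under the plate, lies 0 to 6 mm from here along the lamp's +y or -y: blind, 16 mm diameter, sharp-edged, 20 mm deep, flat floor 50 mm over the bench.
- holder: lamp holder on the thread; this is its white square plate, 110 x 110 x 8 mm: origin at the centre of its underside, on the thread axis; x, y along its sides, z up. Square when its x axis points along the lamp's x axis; the origin is then 71 mm above the bench. It starts 1.0 to 2.4 rad short, i.e. turned that far counter-clockwise. No stop there: it would turn 0.7 rad farther.
- housing (a point): where to grip the holder: centre of its black housing, 34 x 34 mm with sides parallel to the plate's, reaching 21 mm above and below this point (8 to 50 mm over the holder's origin), on the thread axis; a brass ring of 30 mm diameter stands 10 mm higher. Red rocker switch on its +x side, the side of the plate's hole. Turning drags about 0.15 N m, sinks 1 mm per rad; it stays where left.
- plate_hole (a point): upper mouth of the through hole in the white plate, 40 mm from the thread axis along the holder's +x, on the plate's upper face (8 mm above the holder's origin); 16.4 mm diameter, chamfered 2 mm. A black tick leads from it to the plate's edge.
- stand: blue stand, fixed, 90 x 90 x 35 mm, origin at the centre of its underside; a 16 mm hole 22 mm deep in the middle of its top holds the pin
- pin: red steel pin, 14 mm diameter, 74 mm long, about 60 g, upright in the stand with 52 mm standing out; origin at the centre of its lower, chamfered end, z along it to its upper end. When home in the lamp its lower end rests on the hole's floor and 45 mm stands above the plate. Pushed sideways, it drags the holder round with some 4 N.
- tin: paint tin with a green band, 80 mm diameter, 94 mm high, standing on the bench; leave alone
- glue: white glue bottle with a red cap, 54 mm diameter, 150 mm high, standing on the bench; leave alone
- birdhouse: light wooden birdhouse, 150 x 140 mm over its sloping roof, about 190 mm high, standing on the bench; leave alone
Mind the look-alikes: they are no part of the job. There is more than one size of the lamp; the job needs the larger.

How it is judged:
On the way, in this order (a step that is already met when the one before it is completed fails the run):
1. the holder is screwed round until the plate's hole is at the mark (within 10 mm, 14 degrees), the pin not yet near it (horizontal distance between plate_hole and mark below 0.01 m and distance between pin and plate_hole above 0.06 m), for 0.2 s.
2. the pin stands through the plate, down on the floor of the block's hole (z of pin in the frame of lamp below 0.053 m and horizontal distance between pin and mark below 0.01 m), for 0.2 s.
At the end, for the whole second after the job is handed in: The plate's hole is within 10 mm of the mark (plate square to about 14 degrees); the pin stands upright (within 0.1 rad) through plate and block, its lower end below 53 mm over the bench (within 3 mm of the hole's floor) and within 10 mm of the mark, released and at rest (all of step 2 and horizontal distance between plate_hole and mark below 0.01 m and angle between pin's own z axis and vertical below 0.1 rad and linear speed of pin below 0.02 m/s); the robot touches nothing.
It fails at once if the holder is turned well past the mark (plate hole more than 14 mm beyond) (y of plate_hole in the frame of lamp below -0.014 m and x of plate_hole in the frame of lamp above 0 m).
It fails at once if the pin is forced: pushed on the lamp with more than 30 N (contact force between pin and lamp above 30 N).
It fails at once if the tin, glue bottle or birdhouse is moved more than 20 mm (distance of any of tin, glue, birdhouse from where it was at the start of the episode above 0.02 m).
It also fails if it takes over 72 s, if anything falls off the work surface, if the arm or the gripper's body presses on something with over 40 N, if the wrist force passes 120 N, or if a joint passes its speed limit or range.

### The arm

A 6-joint arm with a two-finger parallel gripper is mounted at the origin on the work surface. World frame = base frame: x ahead of the robot, y to its left, z up, the work surface at z = 0. Lengths are in m, angles in rad, forces in N, time in s.
With the tool pointing down it reaches from about 0.25 to 0.775 m from the base axis. Payload 4 kg.
Tool frame: the origin (TCP) lies midway between the tips of the shut fingers; the grasp point (between the pads) lies arm.tcp_to_grasp behind it (arm.tcp_to_grasp is the distance from the TCP to the grasp point, in m); z points along the fingers, y is the line along which they close (so a half turn about z gives the same grasp; the last joint's range is limited). The gripper opens to 94 mm and grips with 3 to 60 N. Pads are 16 mm wide; open, the fingers measure 119 mm over their backs; the gripper's body (75 mm by 177 mm) begins 78 mm behind the grasp point.
Start: joints at [-1.274, 0.087, 1.371, -0, 1.684, -0.103], TCP at [0.214, -0.507, 0.206] pointing down, gripper open.
Joint ranges: [-3.1, 3.1], [-0.76, 2.03], [0.27, 2.55], [-1.08, 4.22], [0.17, 2.65], [-2.57, 2.57]. Speed limits (rad/s): [2.79, 2.79, 3.14, 3.14, 3.14, 3.14].

### API

Orientations are given as [roll, pitch, yaw] about the fixed x, y, z axes, in that order (R = Rz(yaw) Ry(pitch) Rx(roll)).
In Python, from station import telemetry, read_camera, arm gives the robot as it stands.
- The arm moves only by the shell command python3 -m creep 'ROWS' [OPENING] [FORCE]. ROWS is JSON, a list of rows, each a list of 4 numbers: the shift along the world's x, y, z in mm, then the turn about the world's z in rad. In form: [[dx, dy, dz, turn], ...]. A call has 1 to 20 rows; each row shifts and turns the commanded pose from where the row before left it; what a row does not reach is not made up. A row lasts 1/8 s, in which the tool goes at most 62.5 mm and 10.7 degrees, less where a joint would pass 70% of its speed; a pose out of reach is approached as far as the arm can. A call with a gripper value outside its range is refused whole. OPENING is the opening, from 0 (shut) to 1 (fully open), set as the call begins (- or left out, the last holds). The fingers move at their own pace and stop on an object; FORCE is the grip in N (left out, the last holds). Time passes only in rows, so rows that do not move let the fingers close. It gives the time, the measured TCP pose, the force, the opening and the grip force at its end, in the units of the state.
- telemetry.get_state(): the state, without advancing time (a new reading comes with each control period).
- read_camera(name): name is "scene" or "top" or "wrist"; returns a dict with "frame" (420x560x3 uint8, red, green, blue), "z_map" (420x560 float32, m along the optical axis (not along the pixel's ray), 0 where there is no reading), "K" (3x3 intrinsics, pixels), "dist_coeffs" ([k1, k2, p1, p2, k3] as OpenCV has them; the pictures are not rectified), "position" and "orientation" of the camera in the world; the wrist camera has in their place "T_tool_cam" (4x4, takes a point from camera to tool coordinates, whose origin is the TCP and whose axes are the flange's). Camera axes: x right, y down, z forward; pixel columns grow to the right and rows downward; lengths in m; the calibration is good to about 2 mm. A picture is of the moment at which its call begins: read the wrist's pose just before it.
- arm.finish_job(): hands the job in; it is judged then, once.
The state is a dict: "time": time; "joint_pos": joint angles; "qd": joint speeds; "effort": joint torques, N m; "eef_pos": TCP position; "eef_rot": TCP orientation; "wrist_force": force on the tool from outside, world axes, zero at the start; "wrist_torque": the same for the moment, N m; "width": opening from 0.0 (shut) to 1.0 (fully open); "grip_force": force on a finger pad.
Only numpy, scipy, OpenCV 4.12 (cv2) and the standard library are available. Lean on these libraries where they do the work, as an engineer would, in place of code of your own. Each camera call takes 0.05 s, during which the arm holds its last target. There are 200 camera calls.

## Working session

There is one attempt and no reset: what is moved stays moved. The work goes in short steps, Python scripts to look and compute and a shell command to move; the robot and the scene stay as the last step left them, time stands still between calls to the robot, and variables do not carry over. Pictures are saved under pics/ and viewed, at most 10 in all, crops included, and the job is handed in when it is done.

```bash
mkdir -p pics; cat > h.py <<'E'
import numpy as np, cv2
from station import telemetry, read_camera, arm
from scipy.spatial.transform import Rotation as R
def grab(n):
    s=telemetry.get_state(); c=read_camera(n)
    if n=="wrist":
        T=np.eye(4); o=np.array(s["eef_rot"]); T[:3,:3]=R.from_euler('xyz',o).as_matrix(); T[:3,3]=s["eef_pos"]; T=T@np.array(c["T_tool_cam"])
    else:
        T=np.eye(4); o=np.array(c["orientation"]); T[:3,:3]=o if o.shape==(3,3) else R.from_euler('xyz',o).as_matrix(); T[:3,3]=c["position"]
    c["T"]=T; return c
def world(c,u,v,z=None):
    x,y=cv2.undistortPoints(np.array([[[u,v]]],float),np.array(c["K"]),np.array(c["dist_coeffs"]))[0,0]
    d=np.array([x,y,1.]); T=c["T"]
    if z is None:
        p=c["z_map"][int(round(v)),int(round(u))]; return T[:3,:3]@(d*p)+T[:3,3]
    r=T[:3,:3]@d; return T[:3,3]+r*(z-T[2,3])/r[2]
def save(c,n): cv2.imwrite(f"pics/{n}.png",c["frame"][:,:,::-1]); np.save(f"pics/{n}.npy",c,allow_pickle=True)
def load(n): return np.load(f"pics/{n}.npy",allow_pickle=True).item()
def crop(n,u0,u1,v0,v1,k,out): 
    i=cv2.imread(f"pics/{n}.png")[v0:v1,u0:u1]; cv2.imwrite(f"pics/{out}.png",cv2.resize(i,None,fx=k,fy=k,interpolation=cv2.INTER_CUBIC))
E
python3 - <<'E'
from h import *
for n in("top","scene"):
    c=grab(n); save(c,n+"0"); print(c["position"],c["orientation"])
print(telemetry.get_state(), arm.tcp_to_grasp)
E
```

```text
[ 4.43810007e-01 -5.59669021e-04  1.22689724e+00] [-2.97247146 -0.00411841 -1.54868604]
[1.11201072 0.89484094 0.77587543] [-2.16393228e+00  1.43876290e-03  2.64051584e+00]
{'time': 0.1, 'joint_pos': array([-1.27412855e+00,  8.79377629e-02,  1.37208082e+00,  5.05391089e-06,
        1.68360028e+00, -1.03071625e-01]), 'qd': array([-5.83274523e-05, -1.00744348e-03, -2.91999512e-03,  1.37022216e-03,
        1.36335021e-04,  5.77817580e-04]), 'effort': array([ 2.01176634e-03, -3.41252446e+01, -3.03302658e+01,  7.19292462e-02,
        3.03967693e-02, -9.78966318e-05]), 'eef_pos': array([ 0.21391714, -0.50616764,  0.20440156]), 'eef_rot': array([-3.13957771e+00, -2.13471415e-04,  3.99739753e-01]), 'wrist_force': array([-0.66707731,  0.02793327, -0.47950073]), 'wrist_torque': array([ 0.02185759, -0.02063155,  0.07643605]), 'grip_force': 0.0, 'width': 1.0029198710120124} 0.0188
```

View pics/top0.png

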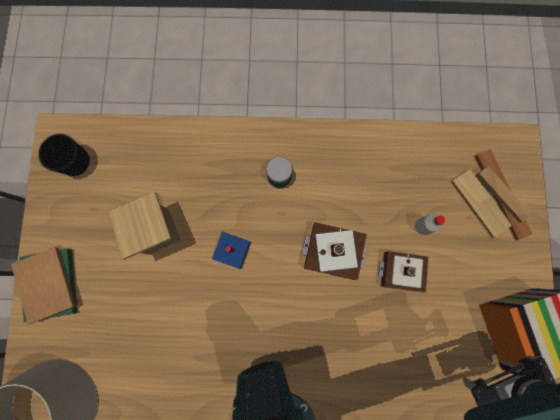

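View pics/scene0.png

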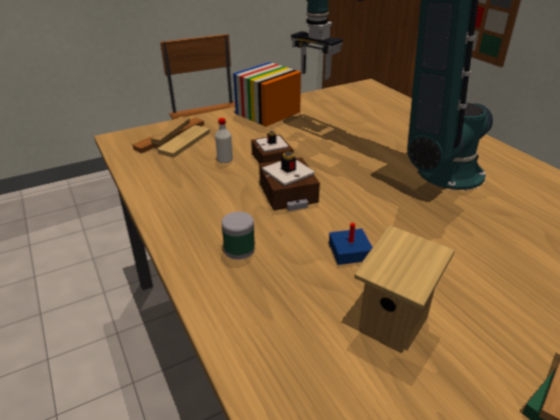

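The top picture shows the large lamp at about (336,250), with its hole at about (322,252). The stand and pin are at (231,250), the tin at (280,172), the glue at (432,223), the birdhouse at (142,225), and the small look-alike lamp at (405,271).

```bash
python3 - <<'E'
from h import *
import h
crop("top0",295,375,215,285,8,"t1"); crop("scene0",250,330,145,215,8,"s1")
a=cv2.imread("pics/t1.png");b=cv2.imread("pics/s1.png")
cv2.imwrite("pics/c1.png",cv2.resize(np.vstack([a[:,:],]),None,fx=1,fy=1))
c=load("top0")
for n,u,v in(("lamp",336,250),("pin",231,250),("tin",280,172)): print(n,world(c,u,v))
E
```

```text
lamp [ 0.51795541 -0.14541247  0.13641415]
pin [0.51598997 0.15947135 0.06157977]
tin [0.75095312 0.01795969 0.09653887]
```

View pics/t1.png

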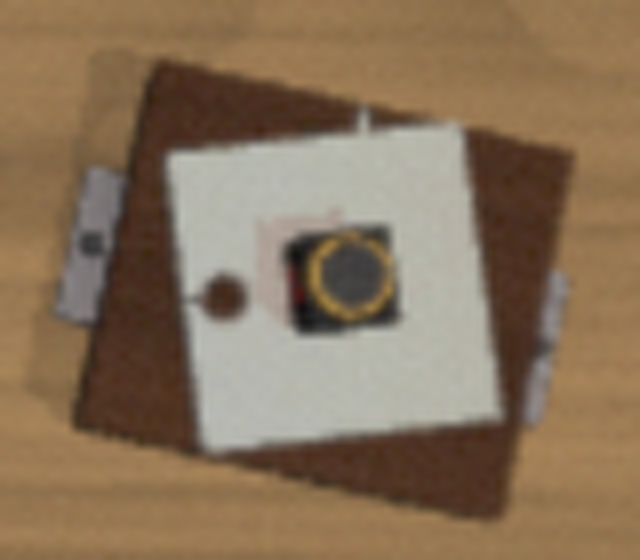

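View pics/s1.png

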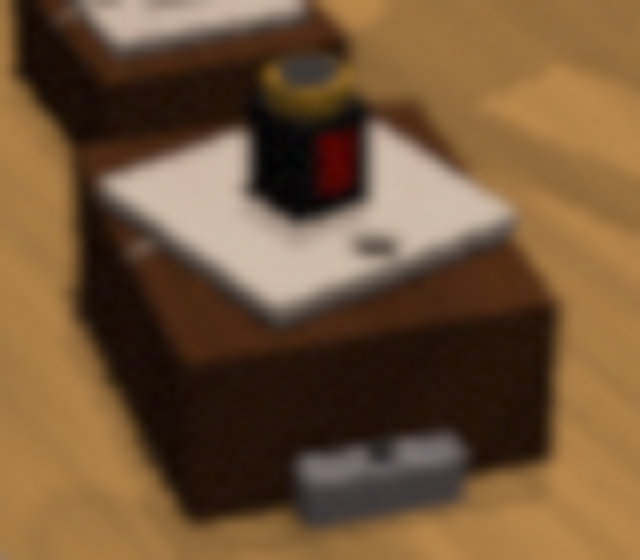

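The crop shows the block's top corners at about (158,62), (575,150), (500,520) and (75,430), and the white mark at (365,122) on the up (+x) side. The plate corners are (168,153), (463,125), (503,420) and (205,452), with the hole at (225,297). The holder therefore starts about 1.7 rad counter-clockwise of the mark.

```bash
python3 - <<'E'
from h import *
c=load("top0")
f=lambda l,z:np.array([world(c,295+(a+.5)/8-.5,215+(b+.5)/8-.5,z)[:2] for a,b in l])
B=f([(158,62),(575,150),(500,520),(75,430)],.07)
P=f([(168,153),(463,125),(503,420),(205,452)],.0807)
print("block",B.mean(0),[np.linalg.norm(B[i]-B[i-1]) for i in range(4)])
x=(B[0]+B[1]-B[2]-B[3]);ly=np.arctan2(x[1],x[0]);x2=B[0]+B[3]-B[1]-B[2];print("yaw",ly,np.arctan2(x2[1],x2[0])-np.pi/2)
print("plate",P.mean(0),[np.linalg.norm(P[i]-P[i-1]) for i in range(4)])
H=f([(225,297)],.08)[0];M=f([(365,122)],.07)[0];print("hole",H,"mark line",M)
for o in(B.mean(0),P.mean(0)):
  h=H-o;m=M-o;print(np.linalg.norm(h),np.arctan2(h[1],h[0]),np.arctan2(m[1],m[0]))
y=P[0]-P[1]+P[3]-P[2];print("plate yaw dir hole",np.arctan2(y[1],y[0]))
g=f([(350,277)],.131)[0];print("ring",g)
# pin via top
S=cv2.inRange(c["frame"][235:265,215:250],(110,0,0),(255,70,70));v,u=np.nonzero(S);print("pin px",u.min()+215,u.max()+215,v.min()+235,v.max()+235)
print(world(c,u.mean()+215,v.mean()+235,.087),world(c,u.mean()+215,v.mean()+235,.075))
E
```

```text
block [ 0.5205147  -0.15260049] [np.float64(0.1408918483059322), np.float64(0.15974401054335158), np.float64(0.1405339062335816), np.float64(0.15966908133961621)]
yaw -0.2098324338748233 -0.1865703895363977
plate [ 0.52071712 -0.15404365] [np.float64(0.11042062820678458), np.float64(0.11052433672164069), np.float64(0.1093461541628695), np.float64(0.11009711574927625)]
hole [ 0.5159664  -0.11359732] mark line [ 0.58324513 -0.16679646]
0.0392674743277462 1.6868855252099575 -0.22255248040783446
0.0407243816200265 1.6877179205950192 -0.20119404674056596
plate yaw dir hole 1.6926562793739486
ring [ 0.52075351 -0.15266533]
pin px 226 230 247 251
[0.51816756 0.16496107 0.087     ] [0.51895034 0.16670355 0.075     ]
```

```bash
python3 -m creep '[[25,29,0,0.107],[25,29,0,0.107],[25,29,0,0.107],[25,29,0,0.107],[25,29,0,0.107],[25,29,0,0.107],[25,29,0,0.107],[25,29,0,0.107],[25,29,0,0.107],[25,29,0,0.107],[25,29,0,0.107],[32,35,0,0.113],[0,0,0,0],[0,0,0,0]]' 1.0; python3 - <<'E'
from h import *
c=grab("wrist"); save(c,"w1"); print(telemetry.get_state()["eef_rot"])
E
```

```text
time: 1.85
eef_pos: [0.5206, -0.1529, 0.205]
eef_rot: [-3.14, 0.0, 1.689]
wrist_force: [-0.2, 0.8, 0.4]
width: 0.998
grip_force: 0.0
[-3.14062897e+00  1.34566038e-04  1.68838988e+00]
```

View pics/w1.png

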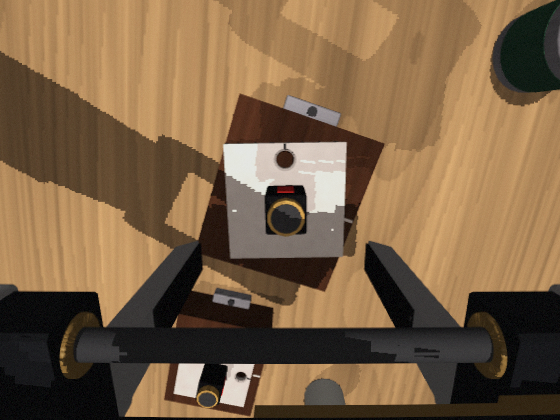

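The wrist view shows the holder between the fingers: hole (285,158), ring (286,217). The plate corners are (224,144), (347,142), (350,257) and (231,259), and the block corners are about (239,94), (384,142) and (325,291).

```bash
python3 - <<'E'
from h import *
c=load("w1")
f=lambda l,z:np.array([world(c,a,b,z)[:2] for a,b in l])
P=f([(224,144),(347,142),(350,257),(231,259)],.0809);print(P.mean(0),[np.linalg.norm(P[i]-P[i-1]) for i in range(4)])
x=P[0]+P[1]-P[2]-P[3];print(np.arctan2(x[1],x[0]))
H=f([(285,158)],.0807)[0];r=f([(286,217)],.1329)[0];print("hole",H,"ring",r)
B=f([(239,94),(384,142),(325,291)],.07);print((B[0]+B[2])/2,np.linalg.norm(B[0]-B[1]),np.linalg.norm(B[2]-B[1]))
d=B[1]-B[2];print(np.arctan2(*d[::-1])-np.pi/2); d=B[1]-B[0];print(np.arctan2(*d[::-1]))
E
```

```text
[ 0.52483796 -0.1530913 ] [np.float64(0.10998047739899716), np.float64(0.10896143185440368), np.float64(0.10988104516757344), np.float64(0.11558207489092019)]
1.7358497906456547
hole [ 0.51702189 -0.11213203] ring [ 0.5223677  -0.15154153]
[ 0.52236917 -0.15313656] 0.13814731790699858 0.1593582922503956
-0.1950230644789661
-0.18800119389597694
```

```bash
python3 -m creep '[[1,0,-25,0.015],[0,0,-25,0],[0,0,-25,0],[0,0,-20,0],[0,0,-17,0],[0,0,0,0],[0,0,0,0]]' 1.0 && python3 -m creep '[[0,0,0,0],[0,0,0,0],[0,0,0,0],[0,0,0,0],[0,0,0,0],[0,0,0,0],[0,0,0,0],[0,0,0,0]]' 0 35
```

```text
time: 2.78
eef_pos: [0.5224, -0.1532, 0.0944]
eef_rot: [3.14, 0.001, 1.704]
wrist_force: [0.0, 0.3, -0.2]
width: 0.998
grip_force: 0.0
time: 3.78
eef_pos: [0.5225, -0.1526, 0.0935]
eef_rot: [3.141, 0.0, 1.705]
wrist_force: [1.7, 0.8, -0.7]
width: 0.355
grip_force: 35.0
```

```bash
python3 -m creep '[[0,0,-0.1,-0.1],[0,0,-0.1,-0.1],[0,0,-0.1,-0.1],[0,0,-0.1,-0.1]]' && python3 -m creep '[[0,0,-0.1,-0.1],[0,0,-0.1,-0.1],[0,0,-0.1,-0.1],[0,0,-0.1,-0.1],[0,0,-0.1,-0.1],[0,0,-0.1,-0.1],[0,0,-0.1,-0.1],[0,0,-0.1,-0.1],[0,0,-0.1,-0.1],[0,0,-0.1,-0.1],[0,0,-0.1,-0.1],[0,0,-0.1,-0.1],[0,0,-0.1,-0.1],[0,0,0,0],[0,0,0,0]]'; python3 - <<'E'
from h import *
c=grab("top"); save(c,"top1"); crop("top1",295,375,215,285,8,"t2")
E
```

```text
time: 4.28
eef_pos: [0.522, -0.1526, 0.0931]
eef_rot: [-3.141, -0.0, 1.302]
wrist_force: [-0.4, 0.3, 0.1]
width: 0.359
grip_force: 35.0
time: 6.15
eef_pos: [0.5211, -0.1514, 0.0917]
eef_rot: [-3.139, 0.002, 0.007]
wrist_force: [-3.2, 4.5, 3.0]
width: 0.36
grip_force: 35.0
```

View pics/t2.png

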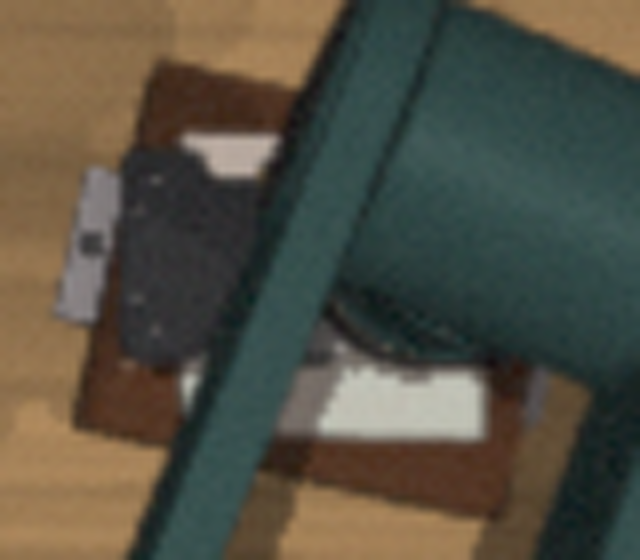

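The arm hides most of the holder, but the visible plate edges are parallel to the image (yaw about 0), so it follows the grip. 0.2 rad remains.

```bash
python3 -m creep '[[0,0,-0.1,-0.07],[0,0,-0.1,-0.07],[0,0,-0.1,-0.065],[0,0,0,0],[0,0,0,0],[0,0,0,0]]' && python3 -m creep '[[0,0,0,0],[0,0,0,0],[0,0,0,0],[0,0,0,0]]' 1.0 && python3 -m creep '[[0,0,20,0],[0,0,30,0],[0,0,40,0],[0,0,40,0],[0,0,0,0],[0,0,0,0]]'; python3 - <<'E'
from h import *
c=grab("wrist"); save(c,"w2"); crop("w2",150,430,60,290,2.8,"w2c")
E
```

```text
time: 6.95
eef_pos: [0.5211, -0.1512, 0.0916]
eef_rot: [-3.139, 0.003, -0.198]
wrist_force: [-3.5, 5.2, 2.4]
width: 0.359
grip_force: 35.0
time: 7.45
eef_pos: [0.5221, -0.1529, 0.0915]
eef_rot: [3.141, -0.0, -0.2]
wrist_force: [-0.8, -0.4, -0.3]
width: 0.75
grip_force: 0.0
time: 8.2
eef_pos: [0.5217, -0.1526, 0.2204]
eef_rot: [-3.142, 0.001, -0.2]
wrist_force: [0.4, 0.2, -0.2]
width: 1.0
grip_force: 0.0
```

View pics/w2c.png

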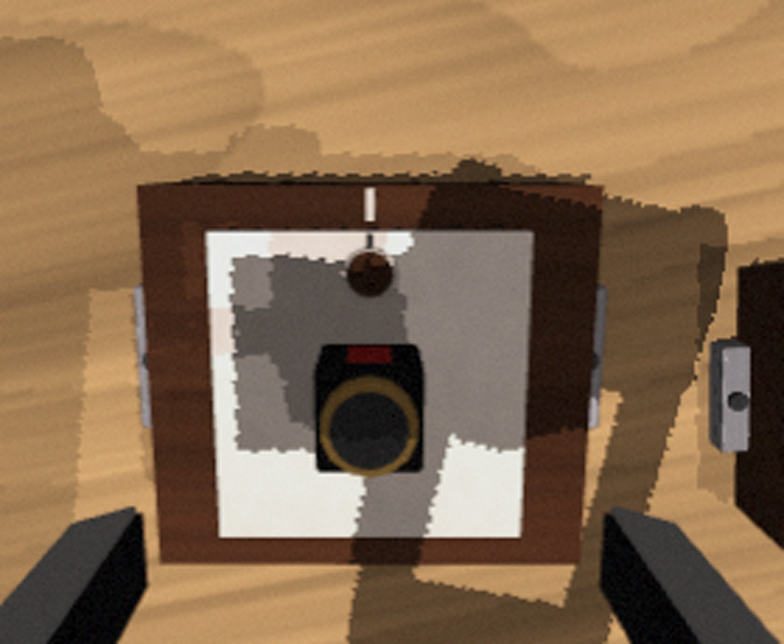

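The picture shows the plate square: tick and mark in line at crop x≈370, hole at (370,273). Next is the pin.

```bash
python3 -m creep '[[0,32,0,0],[0,32,0,0],[0,32,0,0],[0,32,0,0],[0,32,0,0],[0,32,0,0],[0,32,0,0],[0,32,0,0],[0,32,0,0],[-3,30,0,0],[0,0,0,0],[0,0,0,0]]'; python3 - <<'E'
from h import *
c=load("w2"); g=lambda u,v,z:world(c,150+(u+.5)/2.8-.5,60+(v+.5)/2.8-.5,z)[:2]
H=g(370,273,.079);M=g(370,204,.07);A=np.array([.5217,-.1527]);r=g(370,427,.131)
print("hole",H,"line",M,"ring",r,np.linalg.norm(H-A),[np.arctan2(*(q-A)[::-1]) for q in(H,M)], "mark",A+.04*np.array([np.cos(-.2),np.sin(-.2)]))
c=grab("wrist"); save(c,"w3")
f=c["frame"].astype(int);m=((f[...,0]>90)&(f[...,1]<60)&(f[...,2]<60)).astype(np.uint8)
n,l,s,q=cv2.connectedComponentsWithStats(m);print([(s[i].tolist(),q[i].round(1).tolist()) for i in range(1,n) if s[i][4]>30])
crop("w3",160,440,100,310,2.8,"w3c")
E
```

```text
time: 9.75
eef_pos: [0.5186, 0.1647, 0.22]
eef_rot: [3.14, 0.002, -0.2]
wrist_force: [-0.6, 0.2, -0.2]
width: 1.004
grip_force: 0.0
hole [ 0.56255572 -0.16181457] line [ 0.58454737 -0.1662648 ] ring [ 0.52378088 -0.15405257] 0.041860063955841506 [np.float64(-0.21949736280465357), np.float64(-0.21257624492697888)] mark [ 0.56090266 -0.16064677]
[([274, 196, 13, 12, 128], [279.8, 201.3])]
```

View pics/w3c.png

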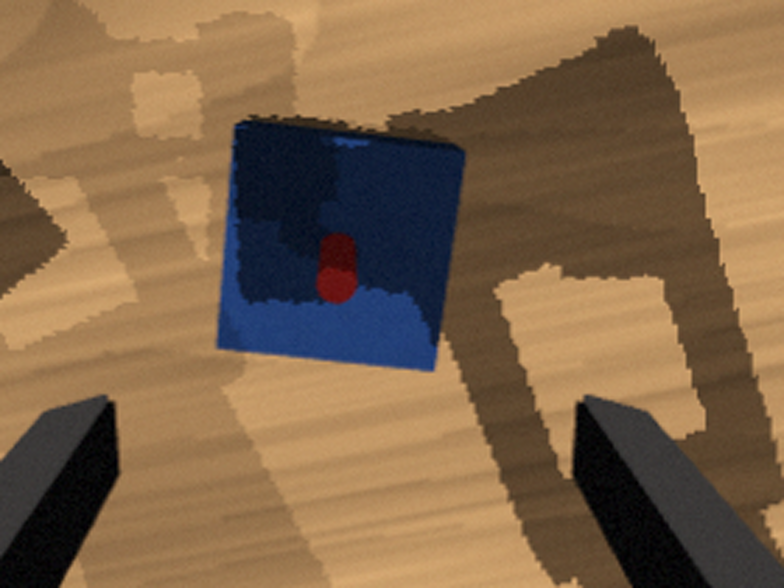

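The crop shows the pin's upper end centred at (337,285), standing in the blue stand.

```bash
python3 - <<'E'
from h import *
c=load("w3"); g=lambda u,v,z:world(c,160+(u+.5)/2.8-.5,100+(v+.5)/2.8-.5,z)[:2]
print(g(337,285,.087)); S=np.array([g(*q,.035) for q in((236,122),(464,148),(435,370),(218,348))]);print(S.mean(0),[np.linalg.norm(S[i]-S[i-1]) for i in range(4)])
E
```

```text
[0.51938077 0.16510908]
[0.52056094 0.16465296] [np.float64(0.09055744110592753), np.float64(0.08754710155576569), np.float64(0.0901045733607015), np.float64(0.08864111923906859)]
```

```bash
python3 -m creep '[[0,0.5,-30,0],[0,0,-30,0],[0,0,-30,0],[0,0,-30,0],[0,0,-26,0],[0,0,-20,0],[0,0,0,0],[0,0,0,0]]' && python3 -m creep '[[0,0,0,0],[0,0,0,0],[0,0,0,0],[0,0,0,0],[0,0,0,0],[0,0,0,0],[0,0,0,0],[0,0,0,0],[0,0,0,0],[0,0,0,0]]' 0 20
```

```text
time: 10.8
eef_pos: [0.5198, 0.1653, 0.0564]
eef_rot: [-3.141, -0.001, -0.201]
wrist_force: [0.6, -0.0, 0.7]
width: 0.998
grip_force: 0.0
time: 12.05
eef_pos: [0.5192, 0.1662, 0.0555]
eef_rot: [-3.141, -0.0, -0.2]
wrist_force: [1.0, 1.9, -1.0]
width: 0.143
grip_force: 20.0
```

```bash
python3 -m creep '[[0,0,5,0],[0,0,15,0],[0,0,25,0],[0,0,25,0],[0,0,25,0],[0,0,25,0],[0,0,10,0],[0,0,0,0],[0,0,0,0]]' && python3 -m creep '[[4,-30,0,0],[4,-30,0,0],[4,-30,0,0],[4,-30,0,0],[4,-30,0,0],[4,-30,0,0],[4,-30,0,0],[4,-30,0,0],[4,-30,0,0],[4,-30,0,0],[1,-26,0,0],[0,0,0,0],[0,0,0,0],[0,0,0,0]]'; python3 - <<'E'
from h import *
c=grab("wrist"); save(c,"w4"); crop("w4",150,430,120,340,2.8,"w4c")
c=grab("scene"); save(c,"sc4")
E
```

```text
time: 13.18
eef_pos: [0.5184, 0.1655, 0.1844]
eef_rot: [3.14, 0.002, -0.2]
wrist_force: [0.1, -0.4, -0.6]
width: 0.147
grip_force: 20.0
time: 14.92
eef_pos: [0.56, -0.159, 0.1853]
eef_rot: [-3.141, 0.001, -0.199]
wrist_force: [0.5, -0.5, -0.2]
width: 0.146
grip_force: 20.0
```

View pics/w4c.png

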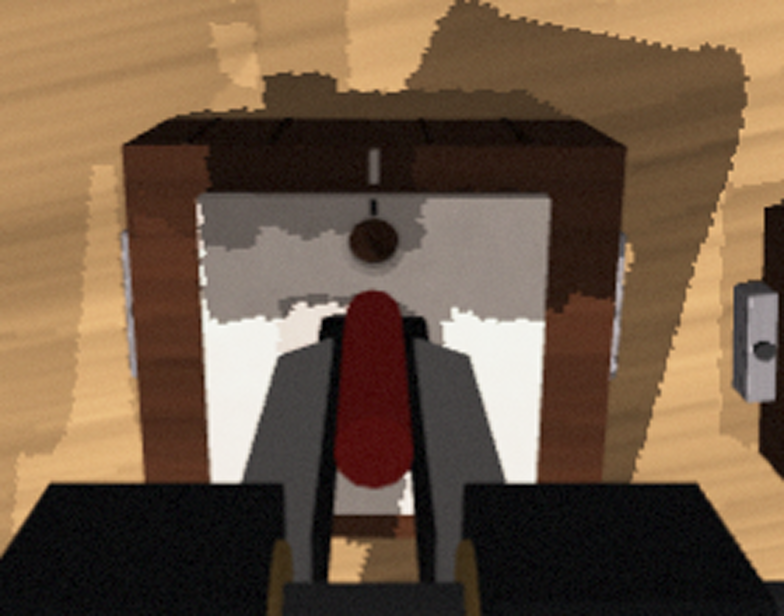

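The crop shows the pin held upright, its lower end around (373,318), with the plate's hole at (374,241) and the mark at (374,167).

```bash
python3 - <<'E'
from h import *
c=load("w4"); g=lambda u,v,z:world(c,150+(u+.5)/2.8-.5,120+(v+.5)/2.8-.5,z)[:2]
print("tip",g(373,320,.143),"far edge",g(373,291,.143),"top",g(374,459,.217)); print("hole",g(374,242,.079)); 
print("markline",g(374,167,.07))
E
```

```text
tip [ 0.55939677 -0.16079995] far edge [ 0.56676209 -0.16228157] top [ 0.55999606 -0.16105759]
hole [ 0.56269905 -0.1618151 ]
markline [ 0.58437255 -0.16618273]
```

```bash
python3 -m creep '[[2,-1.5,-15,0],[0,0,-20,0],[0,0,-15,0],[0,0,-8,0],[0,0,0,0],[0,0,0,0]]' && python3 -m creep '[[0,0,-2,0],[0,0,-1,0],[0,0,-1,0],[0,0,-1,0],[0,0,0,0]]'; python3 - <<'E'
from h import *
print(telemetry.get_state()["wrist_torque"])
E
```

```text
time: 15.78
eef_pos: [0.5625, -0.1618, 0.1282]
eef_rot: [3.141, -0.001, -0.2]
wrist_force: [0.6, 0.6, -0.2]
width: 0.146
grip_force: 20.0
time: 16.4
eef_pos: [0.562, -0.1616, 0.1223]
eef_rot: [3.142, 0.0, -0.2]
wrist_force: [0.1, 0.8, -1.1]
width: 0.144
grip_force: 20.0
[ 2.98482739e-02  1.17294673e-05 -2.29161684e-02]
```

```bash
python3 -m creep '[[0,0,-1,0],[0,0,-1,0],[0,0,0,0]]' && python3 -m creep '[[0,0,-1,0],[0,0,-1,0],[0,0,0,0]]' && python3 -m creep '[[0,0,-1,0],[0,0,-1,0],[0,0,0,0]]'
```

```text
time: 16.77
eef_pos: [0.5622, -0.1616, 0.1208]
eef_rot: [3.142, -0.0, -0.2]
wrist_force: [-0.3, 0.7, 1.6]
width: 0.142
grip_force: 20.0
time: 17.15
eef_pos: [0.5625, -0.1617, 0.1203]
eef_rot: [3.141, -0.002, -0.2]
wrist_force: [-2.5, 1.4, 6.6]
width: 0.146
grip_force: 20.0
time: 17.52
eef_pos: [0.5627, -0.1617, 0.12]
eef_rot: [3.141, -0.003, -0.2]
wrist_force: [-3.9, 1.9, 12.3]
width: 0.144
grip_force: 20.0
```

The chamfer pushes the pin toward -x, +y, so I back off a little and shift that way.

```bash
python3 -m creep '[[0,0,2,0],[-1.3,0.6,0,0],[0,0,0,0]]' && python3 -m creep '[[0,0,-1,0],[0,0,-1,0],[0,0,0,0]]' && python3 -m creep '[[0,0,-1,0],[0,0,-1,0],[0,0,0,0]]'
```

```text
time: 17.9
eef_pos: [0.5619, -0.1615, 0.1202]
eef_rot: [3.141, -0.004, -0.2]
wrist_force: [-0.2, 0.3, 5.9]
width: 0.146
grip_force: 20.0
time: 18.27
eef_pos: [0.5606, -0.1607, 0.1156]
eef_rot: [-3.141, 0.001, -0.2]
wrist_force: [0.9, 0.2, -0.3]
width: 0.14
grip_force: 20.0
time: 18.65
eef_pos: [0.5607, -0.1608, 0.1142]
eef_rot: [-3.141, 0.0, -0.2]
wrist_force: [1.4, 2.1, 0.5]
width: 0.149
grip_force: 20.0
```

The pin is in the plate's hole; next I feel for the block.

```bash
python3 -m creep '[[0,0,-1,0],[0,0,0,0]]' && python3 -m creep '[[0,0,-1,0],[0,0,0,0]]' && python3 -m creep '[[0,0,-1,0],[0,0,0,0]]'
```

```text
time: 18.9
eef_pos: [0.5608, -0.1608, 0.1135]
eef_rot: [-3.141, -0.0, -0.2]
wrist_force: [0.5, 1.9, -0.2]
width: 0.142
grip_force: 20.0
time: 19.15
eef_pos: [0.5609, -0.1609, 0.1125]
eef_rot: [-3.141, -0.0, -0.2]
wrist_force: [-0.1, 3.8, -0.1]
width: 0.143
grip_force: 20.0
time: 19.4
eef_pos: [0.561, -0.161, 0.1123]
eef_rot: [-3.142, -0.001, -0.2]
wrist_force: [0.2, 3.4, 5.2]
width: 0.145
grip_force: 20.0
```

```bash
python3 -m creep '[[0.2,1,0,0],[0.2,1,0,0],[0,0,0,0]]' && python3 -m creep '[[0.2,1,0,0],[0.1,1,0,0],[0,0,0,0]]'&& python3 -m creep '[[0.1,1,0,0],[0.1,1,0,0],[0,0,0,0]]'
```

```text
time: 19.77
eef_pos: [0.5611, -0.1605, 0.1122]
eef_rot: [3.138, -0.001, -0.201]
wrist_force: [-0.9, 1.0, 6.3]
width: 0.144
grip_force: 20.0
time: 20.15
eef_pos: [0.5613, -0.1598, 0.1123]
eef_rot: [3.136, -0.001, -0.201]
wrist_force: [-1.1, -4.2, 5.5]
width: 0.146
grip_force: 20.0
time: 20.52
eef_pos: [0.5618, -0.1579, 0.1123]
eef_rot: [3.136, -0.002, -0.201]
wrist_force: [-0.8, -3.6, 4.7]
width: 0.144
grip_force: 20.0
```

```bash
python3 -m creep '[[0.1,1,0,0],[0,0.5,0,0],[0,0,0,0]]' && python3 -m creep '[[0.1,1,0,0],[0,0.5,0,0],[0,0,0,0]]'&& python3 -m creep '[[0.1,1,0,0],[0,0.5,0,0],[0,0,0,0]]'
```

```text
time: 20.9
eef_pos: [0.5618, -0.1573, 0.1124]
eef_rot: [3.134, -0.002, -0.202]
wrist_force: [-1.9, -5.5, 4.6]
width: 0.144
grip_force: 20.0
time: 21.28
eef_pos: [0.5618, -0.1564, 0.1124]
eef_rot: [3.133, -0.002, -0.202]
wrist_force: [-1.1, -6.5, 3.7]
width: 0.141
grip_force: 20.1
time: 21.65
eef_pos: [0.5618, -0.1548, 0.1124]
eef_rot: [3.133, -0.002, -0.202]
wrist_force: [-1.8, -6.4, 4.7]
width: 0.143
grip_force: 20.1
```

```bash
python3 -m creep '[[0.1,1,-0.3,0],[0,0.5,0,0],[0,0,0,0]]' && python3 -m creep '[[0,1,0,0],[0,0.5,0,0],[0,0,0,0]]'
```

```text
time: 22.02
eef_pos: [0.5619, -0.1536, 0.1124]
eef_rot: [3.133, -0.002, -0.202]
wrist_force: [-1.4, -7.8, 6.3]
width: 0.145
grip_force: 20.1
time: 22.4
eef_pos: [0.562, -0.1522, 0.1123]
eef_rot: [3.133, -0.002, -0.202]
wrist_force: [-2.3, -7.0, 5.1]
width: 0.143
grip_force: 20.1
```

No drop on the +y side, so I sweep back toward -y.

```bash
python3 -m creep '[[-0.2,-1,0,0],[-0.2,-1,0,0],[-0.2,-1,0,0],[-0.2,-1,0,0],[0,0,0,0]]' && python3 -m creep '[[-0.2,-1,0,0],[-0.2,-1,0,0],[-0.2,-1,0,0],[0,0,0,0]]'&& python3 -m creep '[[-0.1,-1,0,0],[-0.1,-1,0,0],[-0.2,-1,0,0],[0,0,0,0]]'
```

```text
time: 23.02
eef_pos: [0.5618, -0.1531, 0.1123]
eef_rot: [3.139, -0.002, -0.201]
wrist_force: [-1.9, -2.2, 5.3]
width: 0.145
grip_force: 20.0
time: 23.52
eef_pos: [0.5617, -0.1538, 0.1123]
eef_rot: [-3.14, -0.002, -0.2]
wrist_force: [-0.5, 3.3, 6.6]
width: 0.142
grip_force: 20.0
time: 24.02
eef_pos: [0.5614, -0.1554, 0.1123]
eef_rot: [-3.137, -0.002, -0.199]
wrist_force: [1.0, 5.8, 6.7]
width: 0.146
grip_force: 20.0
```

```bash
python3 -m creep '[[-0.1,-1,0,0],[-0.1,-1,0,0],[0,0,0,0]]' && python3 -m creep '[[-0.1,-1,0,0],[-0.1,-1,0,0],[0,0,0,0]]'&& python3 -m creep '[[-0.1,-1,0,0],[-0.1,-1,0,0],[0,0,0,0]]'&& python3 -m creep '[[-0.1,-0.7,0,0],[-0.1,-0.7,0,0],[0,0,0,0]]'
```

```text
time: 24.4
eef_pos: [0.5614, -0.1567, 0.1123]
eef_rot: [-3.136, -0.002, -0.199]
wrist_force: [0.7, 6.2, 7.7]
width: 0.144
grip_force: 20.1
time: 24.78
eef_pos: [0.5613, -0.1577, 0.1123]
eef_rot: [-3.134, -0.002, -0.199]
wrist_force: [1.6, 8.0, 7.6]
width: 0.148
grip_force: 20.1
time: 25.15
eef_pos: [0.5611, -0.1594, 0.1122]
eef_rot: [-3.133, -0.002, -0.198]
wrist_force: [0.9, 9.5, 7.3]
width: 0.146
grip_force: 20.1
time: 25.52
eef_pos: [0.5609, -0.1607, 0.1122]
eef_rot: [-3.133, -0.002, -0.198]
wrist_force: [0.7, 9.0, 6.9]
width: 0.144
grip_force: 20.1
```

```bash
python3 -m creep '[[-0.2,-0.7,0.2,0],[-0.2,-0.7,0,0],[0,0,0,0]]' && python3 -m creep '[[-0.2,-0.7,0,0],[-0.2,-0.7,0,0],[0,0,0,0]]'&& python3 -m creep '[[-0.2,-0.7,0,0],[-0.2,-0.7,0,0],[0,0,0,0]]'
```

```text
time: 25.9
eef_pos: [0.5604, -0.1623, 0.1121]
eef_rot: [-3.134, -0.001, -0.198]
wrist_force: [1.9, 8.2, 6.5]
width: 0.146
grip_force: 20.1
time: 26.28
eef_pos: [0.5591, -0.1662, 0.1109]
eef_rot: [-3.139, 0.0, -0.199]
wrist_force: [2.1, 3.7, 1.9]
width: 0.146
grip_force: 20.0
time: 26.65
eef_pos: [0.5588, -0.1669, 0.1109]
eef_rot: [-3.137, 0.0, -0.199]
wrist_force: [1.9, 7.3, 2.4]
width: 0.145
grip_force: 20.0
```

It dropped into the hidden hole's mouth and now bears on a side wall. I ease back and lower.

```bash
python3 -m creep '[[0.2,1,0,0],[0.1,0.5,-0.5,0],[0,0,0,0]]' && python3 -m creep '[[0,0,-1,0],[0,0,-0.5,0],[0,0,0,0]]'
```

```text
time: 27.02
eef_pos: [0.5589, -0.1666, 0.1106]
eef_rot: [-3.139, -0.0, -0.2]
wrist_force: [1.7, 4.9, 1.8]
width: 0.143
grip_force: 20.0
time: 27.4
eef_pos: [0.5592, -0.1667, 0.1095]
eef_rot: [-3.139, -0.001, -0.2]
wrist_force: [2.1, 5.3, 2.8]
width: 0.143
grip_force: 20.0
```

```bash
python3 -m creep '[[0.5,1,0,0],[0,0,-1.5,0],[0,0,0,0]]' && python3 -m creep '[[0,0.4,-1.5,0],[0,0,-1.5,0],[0,0,0,0]]'
```

```text
time: 27.78
eef_pos: [0.5593, -0.1664, 0.1076]
eef_rot: [-3.141, -0.0, -0.2]
wrist_force: [2.8, 4.8, 1.5]
width: 0.144
grip_force: 20.0
time: 28.15
eef_pos: [0.5592, -0.1662, 0.1047]
eef_rot: [3.142, -0.0, -0.2]
wrist_force: [3.7, 4.6, 1.9]
width: 0.145
grip_force: 20.0
```

```bash
python3 -m creep '[[0.7,1,-1,0],[0,0.5,-1.5,0],[0,0,0,0]]' && python3 -m creep '[[0.2,0.3,-1.5,0],[0,0,-1.5,0],[0,0,0,0]]' && python3 -m creep '[[0.2,0.3,-1.5,0],[0,0,-1,0],[0,0,0,0]]'
```

```text
time: 28.52
eef_pos: [0.5591, -0.1655, 0.1016]
eef_rot: [3.14, 0.001, -0.201]
wrist_force: [0.7, 0.6, -0.6]
width: 0.146
grip_force: 20.0
time: 28.9
eef_pos: [0.5594, -0.1646, 0.0989]
eef_rot: [3.141, 0.001, -0.2]
wrist_force: [-0.2, -0.3, -0.9]
width: 0.143
grip_force: 20.0
time: 29.28
eef_pos: [0.5601, -0.1641, 0.0967]
eef_rot: [3.141, 0.0, -0.2]
wrist_force: [0.3, -0.1, -0.4]
width: 0.147
grip_force: 20.0
```

```bash
python3 -m creep '[[0,0,-1,0],[0,0,-1,0],[0,0,0,0]]' && python3 -m creep '[[0,0,-1,0],[0,0,-0.5,0],[0,0,0,0]]' && python3 -m creep '[[0,0,-0.7,0],[0,0,0,0]]'
```

```text
time: 29.65
eef_pos: [0.5601, -0.1641, 0.0948]
eef_rot: [3.142, 0.0, -0.2]
wrist_force: [0.2, 0.1, -0.9]
width: 0.143
grip_force: 20.0
time: 30.02
eef_pos: [0.5601, -0.1641, 0.0933]
eef_rot: [3.142, 0.0, -0.2]
wrist_force: [-0.4, 0.5, -0.9]
width: 0.145
grip_force: 20.0
time: 30.28
eef_pos: [0.5601, -0.1641, 0.0926]
eef_rot: [3.142, 0.0, -0.2]
wrist_force: [0.3, 0.1, -0.9]
width: 0.144
grip_force: 20.0
```

```bash
python3 -m creep '[[0,0,-0.7,0],[0,0,0,0]]' && python3 -m creep '[[0,0,0,0],[0,0,0,0],[0,0,0,0],[0,0,0,0],[0,0,0,0]]' 0.6 && python3 -m creep '[[0,0,10,0],[0,0,25,0],[0,0,30,0],[0,0,30,0],[0,0,20,0],[0,0,0,0],[0,0,0,0]]'; python3 - <<'E'
from h import *
c=grab("wrist"); save(c,"w5"); crop("w5",150,430,100,340,2.5,"w5c")
f=c["frame"].astype(int);m=((f[...,0]>70)&(f[...,1]<50)&(f[...,2]<50)).astype(np.uint8)
n,l,s,q=cv2.connectedComponentsWithStats(m)
for i in range(1,n):
    if s[i][4]>30:
        z=c["z_map"][l==i]; v,u=np.nonzero(l==i); P=np.array([world(c,a,b) for a,b in zip(u,v) if c["z_map"][b,a]>0]); print(s[i],q[i],np.percentile(P[:,2],[5,50,90,98]))
E
```

```text
time: 30.52
eef_pos: [0.5603, -0.1642, 0.0925]
eef_rot: [3.141, -0.0, -0.2]
wrist_force: [-0.8, 0.5, 0.7]
width: 0.147
grip_force: 20.0
time: 31.15
eef_pos: [0.5602, -0.1642, 0.092]
eef_rot: [3.141, 0.0, -0.2]
wrist_force: [0.9, 0.1, -0.2]
width: 0.594
grip_force: 0.0
time: 32.02
eef_pos: [0.5598, -0.164, 0.2063]
eef_rot: [-3.142, 0.001, -0.2]
wrist_force: [-0.3, -0.6, 0.2]
width: 0.604
grip_force: 0.0
[195 170  36  12 242] [212.12809917 174.33471074] [0.06661213 0.06785739 0.06879637 0.06941711]
[196 186  30  39 501] [210.00598802 202.88023952] [0.06666121 0.06794358 0.06888698 0.06937339]
[ 430  192  119   83 2098] [486.20543375 217.46806482] [0.05101735 0.05213378 0.05305242 0.05361498]
[275 207  17  17 212] [282.85849057 215.20283019] [0.12063484 0.1220206  0.12288076 0.12335216]
[199 225  23  35 391] [208.2173913  237.66751918] [0.06688317 0.06792947 0.06876946 0.06911254]
[337 226  21  20 162] [346.80246914 237.54320988] [0.06690061 0.0680207  0.06893626 0.06960812]
[348 226  10  10  49] [352.63265306 229.71428571] [0.06669211 0.06803246 0.06907156 0.06967439]
[273 233  15   6  41] [280.19512195 236.17073171] [0.10620384 0.1097217  0.11124384 0.1121229 ]
[528 258  13  14  74] [533.48648649 263.67567568] [0.05121143 0.05224789 0.05310635 0.05346913]
[445 275  94  17 378] [501.6005291  284.64550265] [0.05096754 0.05209261 0.05296788 0.05347211]
[429 277  18  15  93] [437.48387097 285.66666667] [0.05104171 0.0522245  0.05319648 0.0537256 ]
[228 288  26   7  65] [239.76923077 291.76923077] [0.06688676 0.06800113 0.0687062  0.06914475]
```

View pics/w5c.png

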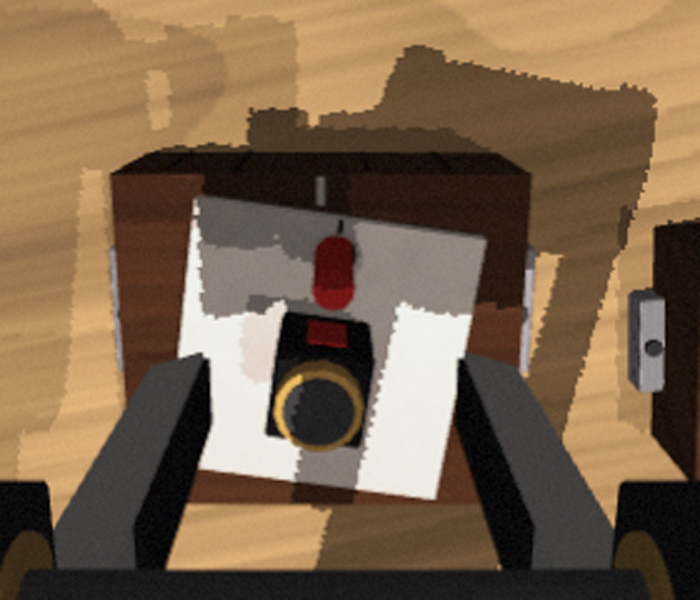

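The last picture shows the pin upright through the plate. Its top reads 0.122 m where the block's top reads 0.068 m, which puts it about 0.124 m up, i.e. home. The plate is turned about 0.14 rad past square (5–6 mm at the hole), inside the 10 mm limit, and the gripper is clear.

```bash
python3 -c "
from station import arm
print(arm.finish_job())"
```

```text
the job is handed in; nothing more can be done
None
```

The job is handed in: the holder is screwed down, the pin has dropped into the block's hidden hole and stands fully home, and the plate's hole is about 5–6 mm past the mark (limit 10 mm); the judging returned no verdict.

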